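Swap the filter cartridge in a push-push bay

ROBOT

A 6-joint arm with a two-finger parallel gripper is mounted at the origin on a cart in front of the work surface, level with it; the furniture and walls round the work are solid. World frame = base frame: x ahead of the robot, y to its left, z up, the work surface at z = 0. Lengths are in m, angles in rad, forces in N, time in s.
With the tool pointing down it reaches from about 0.35 to 0.975 m from the base axis. Payload 4.9 kg.
Tool frame: the origin (TCP) lies at the very end of the fingers, on their centre line; the grasp point (between the pads) lies 19 mm behind it; z points along the fingers, x is the direction in which the jaws open and shut, and the axes are right-handed (so a half turn about z gives the same grasp; the last joint's range is limited). The gripper opens to 85 mm and grips with 20 to 120 N. Pads are 22 mm wide; open, the fingers measure 114 mm over their backs; the gripper's body (76 mm by 85 mm) begins 54 mm behind the grasp point. The pads swing forward as they close: fully open they stand 13 mm farther back than shut.
Start: joints at [1.003, 0.053, 1.613, -0, 1.476, -0.119], TCP at [0.271, 0.563, 0.231] pointing down, gripper open.
Joint ranges: [-3.01, 3.01], [-1.01, 2.22], [0.06, 2.58], [-1.02, 4.17], [0.09, 2.62], [-3.14, 3.14]. Speed limits (rad/s): [2.57, 2.57, 3.14, 3.14, 3.14, 3.14].

INTERFACE

Orientations are given as a unit quaternion [w, x, y, z].
In Python, from plant import * gives the robot as it stands.
- The arm moves only by the shell command python3 -m inch 'ROWS'. ROWS is text: rows parted by semicolons, each of 7 numbers parted by spaces: the shift along the tool's x, y, z in m, then the turn, a rotation vector about the tool's x, y, z in rad, then the closure, from 0 (fully open) to 1 (shut). A call has 1 to 10 rows; each row shifts and turns the commanded pose from where the row before left it, along the tool's axes as they then stand; what a row does not reach is not made up. A row lasts 1/12 s, in which the tool goes at most 41.7 mm and 7.16 degrees, less where a joint would pass 70% of its speed; a pose out of reach is approached as far as the arm can. A call with a gripper value outside its range is refused whole. The fingers move at their own pace and stop on an object; the grip force is fixed at half the most. Time passes only in rows, so rows that do not move let the fingers close. It gives the time, the measured TCP pose, the force and the opening at its end, in the units of the state.
- state(): the state, without advancing time (a new reading comes with each control period).
- grab_frame(name): name is "scene" or "top"; returns the picture (384x512x3 uint8, blue, green, red); there is no depth.
- camera_info(name): a dict with "vertical_fov" (degrees; the focal length in pixels is half the picture's height over the tangent of half this angle, whatever the lens; pixels are square), "cx", "cy" (the principal point, pixels), "origin" and "rotation" of the camera in the world. Camera axes: x right, y down, z forward; pixel columns grow to the right and rows downward; lengths in m; the calibration is good to about 2 mm. A picture is of the moment at which its call begins. camera_info takes no time and is no camera call.
- job_done(): hands the job in, once; it reports no verdict.
The state is a dict: "time": time; "joint_pos": joint angles; "joint_vel": joint speeds; "joint_efforts": joint torques, N m; "tool_pos": TCP position; "tool_rot": TCP orientation; "contact_force": force on the tool from outside, world axes, zero at the start; "ft_torque": the same for the moment, N m; "gripper_width": opening from 0.0 (shut) to 1.0 (fully open).
Only numpy, scipy, OpenCV 4.12 (cv2) and the standard library are available. Lean on these libraries where they do the work, as an engineer would, in place of code of your own. Each camera call takes 0.05 s, during which the arm holds its last target.

TASK

The white air sampler holds a spent filter cartridge (red grip rib) in its push-push bay. Push the spent cartridge in to release the catch so that it springs out, take it out and lay it flat in the grey tray; then slide the fresh cartridge (green grip rib) into the bay, push it right home and let it go so that the catch holds it. Do not disturb the beaker, the vial or the wash bottle standing around.

Things in the scene. Friction and masses are not known exactly. Their poses are not given: they have to be found in the camera images.
- bay: White air sampler with a cartridge bay, fixed, 135 mm deep, 92 wide, 52 high (a fixed round cap on top reaches 58). Origin: middle of the bay's mouth, at worktop height; +x runs horizontally into the bay, z up. Cartridge in the bay: origin at z = 6 mm, x axis along the bay's; when caught its origin is at x = 6 mm (its outer 54 mm, with the rib, stick out); when sprung out, at x = -24 mm.
- bay_mouth (a point): Middle of the mouth on the bay's floor, axes as the bay's. The floor is a 6 mm base plate that reaches 90 mm out before the mouth as an apron, 100 mm wide. Tunnel: 63 mm wide, 27 mm high above the floor. On the apron two guides 15 mm high flare outward over the last 33 mm before the mouth (about 78 mm free between their front ends).
- sled (a joint): Sled in the bay, m along bay +x, pushed in by the cartridge. 0 caught, -0.030 sprung out, +0.008 end stop. It resists with 2.4 N when out, up to 6.5 N on the way in, 4.2 N at 0. From out: push past +0.004 and let back, it stays caught at 0. From caught: push past +0.006 and let back, it springs out with the cartridge. Pushing to the stop (10 to 15 N) suits both. Caught, it locks the cartridge in; out, it is free.
- pointer (a point): Small orange pointer on the sampler's top that moves with the sled: beside the green mark (bay x = 66 mm) when caught, beside the white mark (x = 36 mm) when out.
- spent_cartridge: White flat cartridge with red grip rib. Body 120 (x) x 60 (y) x 24 mm (z), about 0.16 kg. Origin: middle of its underside, z up. The +x end goes into the bay first. The red rib stands on top near the -x end: middle at x = -36 mm, 36 mm along x, 16 mm thick along y, z = 24 to 54 mm. Side notches at x = 30 mm take the catch finger. It starts caught in the bay.
- fresh_cartridge: White flat cartridge with green grip rib. Body 120 (x) x 60 (y) x 24 mm (z), about 0.16 kg. Origin: middle of its underside, z up. The +x end goes into the bay first. The green rib stands on top near the -x end: middle at x = -36 mm, 36 mm along x, 16 mm thick along y, z = 24 to 54 mm. Side notches at x = 30 mm take the catch finger. It starts flat on the worktop.
- tray: Grey open tray, fixed, 160 (x) x 110 (y) x 22 mm, walls and floor 5 mm thick. Origin: middle of its underside.
- beaker: Bystander: glass beaker, 55 mm across, 71 mm high. Origin at the underside
- vial: Bystander: small clear vial with a black cap, 27 mm across, 68 mm high. Origin at the underside
- wash_bottle: Bystander: white wash bottle with a blue cap and bent spout, 104x68x213 mm. Origin at the underside
Not all that is in view belongs to the job. Leave any black look-alike of the tray alone.

How it is judged:
On the way, in this order (a step that is already met when the one before it is completed fails the run):
1. the spent cartridge has been pushed in past the catch (value of joint sled above 0.005 m), for 0.02 s.
2. the catch has been released: the sled has sprung out (value of joint sled below -0.024 m), for 0.1 s.
3. the spent cartridge lies flat in the tray, let go, the bay still open (x of spent_cartridge in the frame of tray between -0.025 and 0.025 m and y of spent_cartridge in the frame of tray between -0.03 and 0.03 m and z of spent_cartridge in the frame of tray between 0 and 0.011 m and angle between spent_cartridge's own z axis and vertical below 0.08 rad and linear speed of spent_cartridge below 0.02 m/s and contact force between the fingers and spent_cartridge below 0.1 N and value of joint sled below -0.024 m), for 0.2 s.
At the end, for the whole second after the job is handed in: Spent cartridge flat on the tray floor (0.08 rad). Fresh cartridge held in the bay by the catch: sled -0.003 to +0.0025, cartridge origin at bay x 1.5 to 11 mm, within 4 mm of the centre line, level and in line within 0.06 rad. Both at rest (x of spent_cartridge in the frame of tray between -0.025 and 0.025 m and y of spent_cartridge in the frame of tray between -0.03 and 0.03 m and z of spent_cartridge in the frame of tray between 0 and 0.011 m and angle between spent_cartridge's own z axis and vertical below 0.08 rad and linear speed of each of spent_cartridge, fresh_cartridge below 0.02 m/s and value of joint sled between -0.003 and 0.0025 m and x of fresh_cartridge in the frame of bay between 0.0015 and 0.011 m and y of fresh_cartridge in the frame of bay between -0.004 and 0.004 m and z of fresh_cartridge in the frame of bay between 0.003 and 0.01 m and angle between the x axis of fresh_cartridge and the x axis of bay, either way round below 0.06 rad and angle between fresh_cartridge's own z axis and vertical below 0.06 rad); the robot touches nothing.
It fails at once if the beaker is moved by more than 30 mm (distance of beaker from where it was at the start of the episode above 0.03 m).
It fails at once if the vial is moved by more than 30 mm (distance of vial from where it was at the start of the episode above 0.03 m).
It fails at once if the wash bottle is moved by more than 30 mm (distance of wash_bottle from where it was at the start of the episode above 0.03 m).
It also fails if it takes over 58 s, if anything falls off the work surface, if the arm or the gripper's body presses on something with over 40 N, if the wrist force passes 120 N, or if a joint passes its speed limit or range.

## Working session

There is one attempt and no reset: what is moved stays moved. The work goes in short steps, Python scripts to look and compute and a shell command to move; the robot and the scene stay as the last step left them, time stands still between calls to the robot, and variables do not carry over. Pictures are saved under pics/ and viewed, and the job is handed in when it is done.

```bash
ls; mkdir -p pics; python3 - <<'E'
from plant import *
import cv2
s=state(); print(s)
for n in("scene","top"):
    f=grab_frame(n); cv2.imwrite(f"pics/{n}0.png",f); print(n,camera_info(n))
E
```

```text
pics
{'time': 0.0, 'joint_pos': array([ 1.00297995e+00,  5.33340898e-02,  1.61427166e+00,  1.96745497e-05,
        1.47599860e+00, -1.18992125e-01]), 'joint_vel': array([ 0.00250098, -0.00138729,  0.00017619,  0.00046154,  0.00110288,
        0.0011746 ]), 'joint_efforts': array([ 8.36488944e-04, -3.93668997e+01, -3.70182323e+01, -1.57402803e-05,
        6.86988686e-03,  2.64104352e-05]), 'tool_pos': array([0.27085022, 0.56258357, 0.23009047]), 'tool_rot': array([ 4.21393570e-04,  8.46731003e-01,  5.32020297e-01, -9.13376520e-04]), 'contact_force': array([ 1.23437133, -0.77894878,  1.12356291]), 'ft_torque': array([-0.0039744 , -0.00890357, -0.01277618]), 'gripper_width': 1.0034519054843263}
scene {'vertical_fov': 47.70727195584545, 'cx': 260.25613512858905, 'cy': 191.2733616113478, 'origin': array([-0.19633663, -0.50018296,  0.88070163]), 'rotation': array([-0.35792489,  0.80376519, -0.43259393,  0.19675815])}
top {'vertical_fov': 56.14441284682344, 'cx': 252.3088685407909, 'cy': 192.13289715977788, 'origin': array([5.16237763e-01, 5.65599113e-04, 1.06131147e+00]), 'rotation': array([ 0.03109008, -0.70482414,  0.70826636, -0.02480142])}
```

View pics/scene0.png

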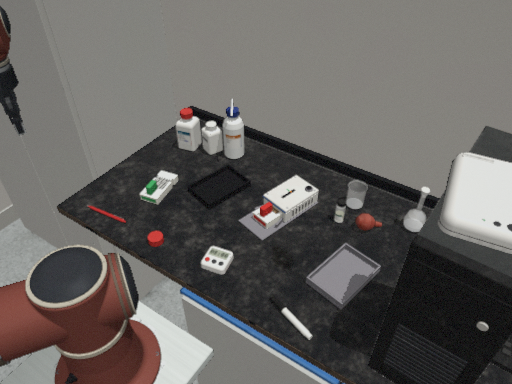

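View pics/top0.png

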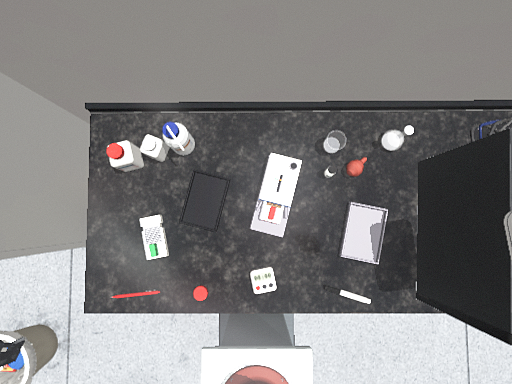

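```bash
cat > h.py <<'E'
import numpy as np, cv2
from scipy.spatial.transform import Rotation as R
from plant import *
def cam(n):
    c=camera_info(n); q=c['rotation']; M=R.from_quat([q[1],q[2],q[3],q[0]]).as_matrix()
    f=192/np.tan(np.radians(c['vertical_fov']/2)); return c['origin'],M,f,c['cx'],c['cy']
def ray(n,u,v,z):
    o,M,f,cx,cy=cam(n); d=M@np.array([(u-cx)/f,(v-cy)/f,1]); return o+d*(z-o[2])/d[2]
def proj(n,p):
    o,M,f,cx,cy=cam(n); d=M.T@(np.asarray(p)-o); return np.array([cx+f*d[0]/d[2],cy+f*d[1]/d[2]])
E
python3 - <<'E'
import cv2
t=cv2.imread('pics/top0.png'); s=cv2.imread('pics/scene0.png')
def crop(im,x0,y0,w,h,k): return cv2.resize(im[y0:y0+h,x0:x0+w],None,fx=k,fy=k,interpolation=cv2.INTER_CUBIC)
cv2.imwrite('pics/c1.png',crop(t,235,140,90,110,5))
cv2.imwrite('pics/c2.png',crop(t,330,185,130,90,5))
cv2.imwrite('pics/c3.png',crop(s,120,150,220,120,3))
cv2.imwrite('pics/c4.png',crop(t,125,200,60,70,7))
E
```

```text
(no output)
```

View pics/c1.png

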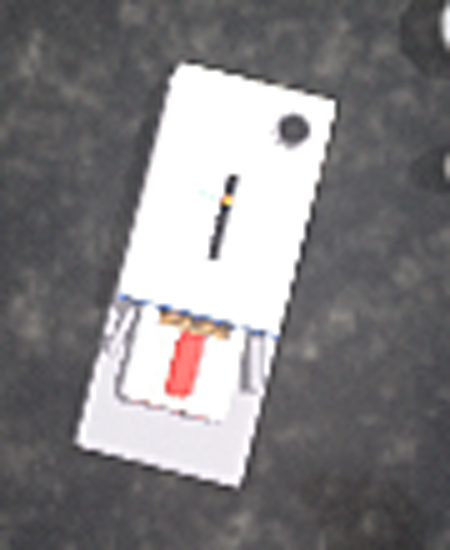

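View pics/c2.png

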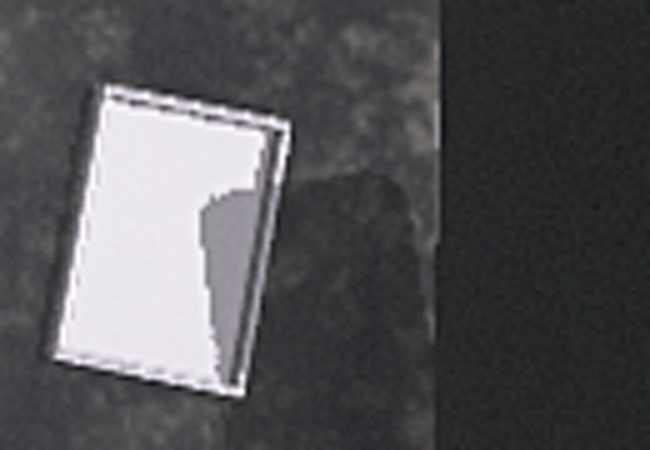

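View pics/c3.png

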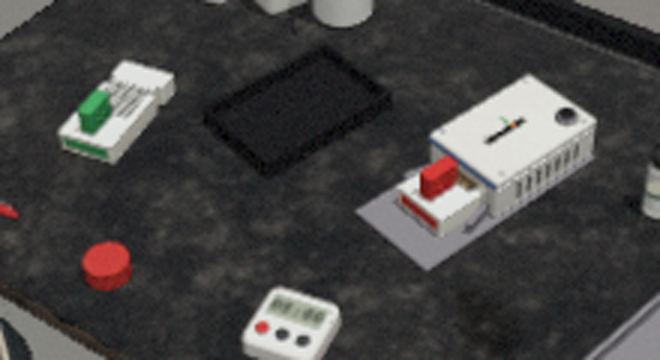

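View pics/c4.png

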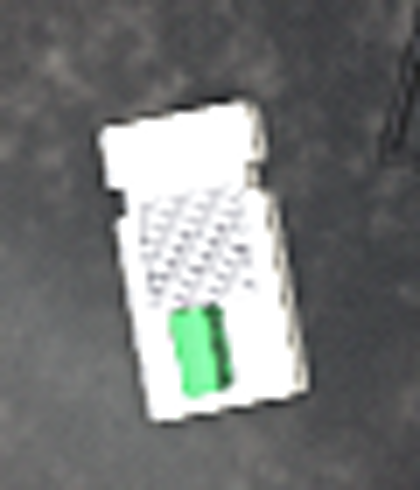

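```bash
python3 - <<'E'
from h import *
t=cv2.imread('pics/top0.png'); s=cv2.imread('pics/scene0.png')
cv=lambda x,y,x0,y0,k:((x+.5)/k-.5+x0,(y+.5)/k-.5+y0)
P=lambda x,y,z:ray('top',*cv(x,y,235,140,5),z)
c=[P(183,65,.052),P(335,100,.052),P(275,335,.052),P(120,296,.052)]
a=[P(240,487,.006),P(77,445,.006)]
for p in c+a: print(p.round(4))
print('bay len',np.linalg.norm(c[0]-c[3]),np.linalg.norm(c[1]-c[2]),'w',np.linalg.norm(c[0]-c[1]),'apron w',np.linalg.norm(a[0]-a[1]))
ax=(c[0]+c[1]-c[2]-c[3])[:2]; ax/=np.linalg.norm(ax); print('mouth',((c[2]+c[3])/2).round(4),'yaw',np.degrees(np.arctan2(ax[1],ax[0])))
m=(c[0]+c[1])[:2]/2-(a[0]+a[1])[:2]/2; print('yaw2',np.degrees(np.arctan2(m[1],m[0])), 'L',np.linalg.norm(m),'mouth from rear',(c[0]+c[1])[:2]/2-.135*m/np.linalg.norm(m),'from apron',(a[0]+a[1])[:2]/2+.09*m/np.linalg.norm(m))
# tray
k=lambda x,y:cv(x,y,330,185,5)
T=[ray('top',*k(x,y),.022) for x,y in((103,85),(292,122),(242,397),(53,357))]
for p in T: print('tray',p.round(4))
print(np.mean(T,0), [np.linalg.norm(T[i]-T[(i+1)%4]) for i in range(4)]); d=T[0]+T[1]-T[2]-T[3]; print('yaw',np.degrees(np.arctan2(d[1],d[0])))
k=lambda x,y:cv(x,y,125,200,7)
F=[ray('top',*k(x,y),.024) for x,y in((100,127),(248,102),(298,395),(155,420))]
print('fresh',np.mean(F,0),[np.linalg.norm(F[i]-F[(i+1)%4]) for i in range(4)]); d=F[0]+F[1]-F[2]-F[3]; print('yaw',np.degrees(np.arctan2(d[1],d[0])))
hsv=cv2.cvtColor(t,cv2.COLOR_BGR2HSV)
# cut out rib tops: bright saturated
for nm,lo,hi,box in(('green',(45,80,150),(80,255,255),(125,200,60,70)),('red',(0,80,150),(10,255,255),(260,195,25,30))):
    x,y,w,h=box; q=cv2.inRange(hsv,lo,hi)[y:y+h,x:x+w]; n,l,st,ce=cv2.connectedComponentsWithStats(q)
    i=1+np.argmax(st[1:,4]); r=cv2.minAreaRect(np.argwhere(l==i)[:,::-1].astype(np.float32)); u=ce[i]+[x,y]
    print(nm,st[i],u,r,ray('top',*u,.054))
for u in((152,185),(264,209)): print('scene',ray('scene',*u,.054))
b=cv2.inRange(cv2.cvtColor(s,cv2.COLOR_BGR2HSV),(45,100,60),(85,255,255)); print(cv2.boundingRect(b))
for nm,u in dict(beaker=(335,142),vial=(330,172),bottleTop=(171,130),cabinet=(418,200)).items(): print(nm,ray('top',*u,.07))
E
```

```text
[ 0.7084 -0.0447  0.052 ]
[ 0.6878 -0.1305  0.052 ]
[ 0.555  -0.0949  0.052 ]
[ 0.5774 -0.0082  0.052 ]
[ 0.4685 -0.0778  0.006 ]
[0.4932 0.017  0.006 ]
bay len 0.13603755099818168 0.13748612647771902 w 0.08822878574374916 apron w 0.09794252892455559
mouth [ 0.5662 -0.0516  0.052 ] yaw -15.285182204886222
yaw2 -14.75093107131435 L 0.2247034837349298 mouth from rear [ 0.56756644 -0.05323684] from apron [ 0.56785319 -0.05331234]
tray [ 0.5698 -0.2725  0.022 ]
tray [ 0.5479 -0.3803  0.022 ]
tray [ 0.3918 -0.3467  0.022 ]
tray [ 0.4147 -0.24    0.022 ]
[ 0.48105669 -0.30988077  0.022     ] [np.float64(0.11006758789601927), np.float64(0.15965621920753392), np.float64(0.10909314803196205), np.float64(0.15838731986740845)]
yaw -11.998432952755184
fresh [0.47147794 0.29470626 0.024     ] [np.float64(0.06174159663511222), np.float64(0.12153901257667826), np.float64(0.05915306350204828), np.float64(0.12193198314797866)]
yaw 11.19731390566054
green [24 44  8 13 66] [152.46969697 249.57575758] ((28.17058753967285, 49.51765441894531), (12.14810562133789, 6.616379737854004), 77.47119140625) [0.43739853 0.28751761 0.054     ]
red [ 8 11  8 14 66] [271.37878788 212.62121212] ((11.5, 17.5), (5.093247890472412, 12.854387283325195), 14.03624439239502) [ 0.53838821 -0.04365364  0.054     ]
scene [0.4291726  0.27839069 0.054     ]
scene [ 0.52514451 -0.04591947  0.054     ]
(142, 180, 15, 22)
beaker [ 0.73376512 -0.22190941  0.07      ]
vial [ 0.64960114 -0.20618707  0.07      ]
bottleTop [0.77091485 0.23662078 0.07      ]
cabinet [ 0.57074944 -0.44570527  0.07      ]
```

```bash
cat >> h.py <<'E'
BM=np.array([.5675,-.053]); BY=-14.9
def bay(x,y=0):
    a=np.radians(BY); return BM+x*np.array([np.cos(a),np.sin(a)])+y*np.array([-np.sin(a),np.cos(a)])
def go(p,yaw):
    """total shift in tool axes (start orientation), turn vec (tool), to bring tool to p with tool y along yaw deg, z down"""
    s=state(); q=s['tool_rot']; M=R.from_quat([q[1],q[2],q[3],q[0]]).as_matrix()
    a=np.radians(yaw); y=np.array([np.cos(a),np.sin(a),0]); z=np.array([0,0,-1.]); T=np.c_[np.cross(y,z),y,z]
    d=np.asarray(p)-s['tool_pos']
    print('t',round(s['time'],2),'pos',s['tool_pos'].round(4),'grip',round(s['gripper_width'],3),'F',s['contact_force'].round(1))
    print('shift start axes',(M.T@d).round(4),'final axes',(T.T@d).round(4),'turn',R.from_matrix(M.T@T).as_rotvec().round(4))
E
python3 - <<'E'
from h import *
go([*bay(-.034),.15],BY)
E
```

```text
t 0.1 pos [0.2709 0.5626 0.2302] grip 0.997 F [ 0.   0.  -0.1]
shift start axes [-0.4322  0.501   0.0809] final axes [-0.5186  0.411   0.0802] turn [-0.0004  0.0019 -0.1887]
```

```bash
python3 -m inch '0 0 0 0 0.001 -0.0943 0;0 0 0 0 0.001 -0.0943 0;-.0144 .0114 0 0 0 0 0;-.0288 .0228 0 0 0 0 0;-.0288 .0228 0 0 0 0 0;-.0288 .0228 0 0 0 0 0;-.0288 .0228 0 0 0 0 0;-.0288 .0228 0 0 0 0 0;-.0288 .0228 0 0 0 0 0;-.0288 .0228 0 0 0 0 0'; python3 -m inch '-.0288 .0228 .005 0 0 0 0;-.0288 .0228 .005 0 0 0 0;-.0288 .0228 .005 0 0 0 0;-.0288 .0228 .005 0 0 0 0;-.0288 .0228 .01 0 0 0 0;-.0288 .0228 .01 0 0 0 0;-.0288 .0228 .01 0 0 0 0;-.0288 .0228 .01 0 0 0 0;-.0288 .0228 .01 0 0 0 0;-.0144 .0114 .01 0 0 0 0'; python3 - <<'E'
from h import *
go([*bay(-.034),.036],BY)
E
```

```text
time: 0.93
tool_pos: [0.3809, 0.3086, 0.2304]
tool_rot: [-0.001, 0.793, 0.61, 0.001]
contact_force: [1.0, 0.1, -0.0]
gripper_width: 0.999
time: 1.77
tool_pos: [0.5206, -0.013, 0.1497]
tool_rot: [-0.0, 0.794, 0.608, 0.001]
contact_force: [0.2, -0.4, 0.8]
gripper_width: 1.003
t 1.77 pos [ 0.5206 -0.013   0.1497] grip 1.003 F [ 0.2 -0.4  0.8]
shift start axes [-0.0266  0.0217  0.1137] final axes [-0.0266  0.0216  0.1137] turn [ 0.0006 -0.0009 -0.003 ]
```

```bash
python3 -m inch '-.0133 .0108 .01 0 0 0 0;-.0133 .0108 .015 0 0 -.003 0;0 0 .015 0 0 0 0;0 0 .015 0 0 0 0;0 0 .01 0 0 0 0;0 0 0 0 0 0 0'; python3 - <<'E'
from h import *
go([*bay(-.034),.036],BY)
for n in("scene","top"): cv2.imwrite(f"pics/{n}1.png",grab_frame(n))
a=cv2.imread('pics/scene1.png')[150:260,200:340]; b=cv2.imread('pics/top1.png')[150:250,220:320]
cv2.imwrite('pics/d1.png',np.hstack([cv2.resize(a,(560,440)),cv2.resize(b,(240,240*1))[:,:].repeat(1,0) if 0 else cv2.resize(b,(240,440))]))
E
```

```text
time: 2.27
tool_pos: [0.5316, -0.0403, 0.0822]
tool_rot: [-0.003, 0.792, 0.611, -0.001]
contact_force: [-0.3, 0.1, -0.7]
gripper_width: 0.998
t 2.27 pos [ 0.5316 -0.0403  0.0822] grip 0.998 F [-0.3  0.1 -0.7]
shift start axes [-0.0031  0.0042  0.0461] final axes [-0.003   0.0039  0.0462] turn [-0.0056 -0.0017  0.0027]
```

View pics/d1.png

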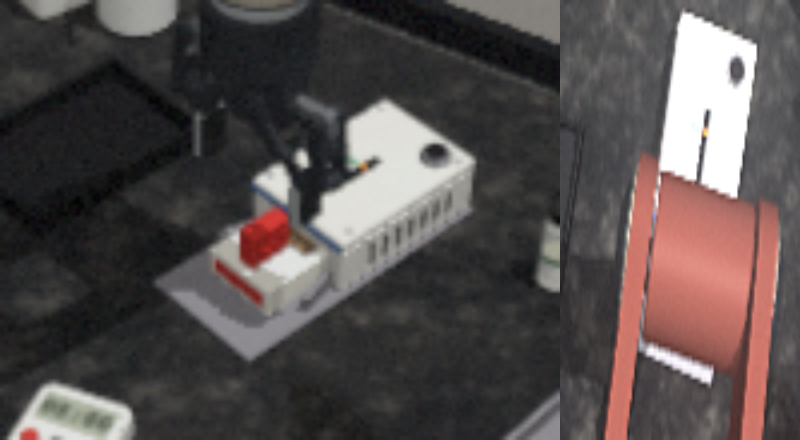

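```bash
python3 - <<'E'
from h import *
p=state()['tool_pos']; a=np.radians(75.1); x=np.array([np.cos(a),np.sin(a),0])
for s in(-1,1):
    for h in(0,.013): print(s,h,(proj('scene',p+s*.0425*x+[0,0,h])-[200,150])*4)
E
python3 -m inch '-.003 .004 .007 -.005 -.001 .003 0;0 0 .01 0 0 0 0;0 0 .005 0 0 0 0;0 0 0 0 0 0 0'; python3 - <<'E'
from h import *
go([*bay(-.034),.036],BY)
for n in("scene",): cv2.imwrite(f"pics/{n}2.png",grab_frame(n))
a=cv2.imread('pics/scene2.png')[150:260,200:340]
cv2.imwrite('pics/d2.png',cv2.resize(a,(700,550)))
E
```

```text
-1 0 [299.77929748 225.23389539]
-1 0.013 [300.35634706 210.93734611]
1 0 [215.17289781 161.23343334]
1 0.013 [215.11026832 147.03532991]
time: 2.7
tool_pos: [0.5359, -0.0444, 0.0616]
tool_rot: [0.001, 0.793, 0.609, 0.001]
contact_force: [-0.3, -0.1, 0.3]
gripper_width: 1.002
t 2.7 pos [ 0.5359 -0.0444  0.0616] grip 1.002 F [-0.3 -0.1  0.3]
shift start axes [-0.0003 -0.0013  0.0256] final axes [-0.0002 -0.0013  0.0256] turn [ 0.0023 -0.0009 -0.0001]
```

View pics/d2.png

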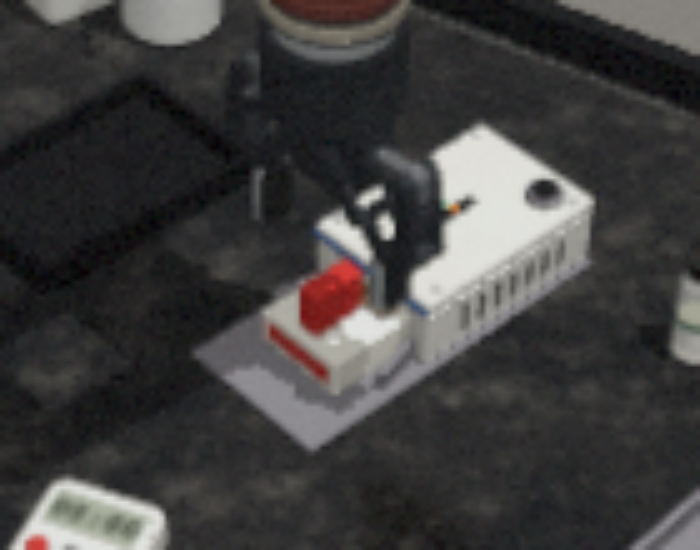

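```bash
python3 -m inch '0 -.001 .012 0 0 0 0;0 0 .012 0 0 0 0;0 0 0 0 0 0 0;0 0 0 0 0 0 1;0 0 0 0 0 0 1;0 0 0 0 0 0 1;0 0 0 0 0 0 1;0 0 0 0 0 0 1;0 0 0 0 0 0 1;0 0 0 0 0 0 1'; python3 - <<'E'
from h import *
go([*bay(-.034),.036],BY)
for n in("scene",): cv2.imwrite(f"pics/{n}3.png",grab_frame(n))
a=cv2.imread('pics/scene3.png')[150:260,200:340]
cv2.imwrite('pics/d3.png',cv2.resize(a,(700,550)))
E
```

```text
time: 3.58
tool_pos: [0.5366, -0.0445, 0.04]
tool_rot: [0.002, 0.793, 0.609, 0.002]
contact_force: [-0.3, -0.2, 3.3]
gripper_width: 0.171
t 3.58 pos [ 0.5366 -0.0445  0.04  ] grip 0.171 F [-0.3 -0.2  3.3]
shift start axes [-0.0003 -0.002   0.004 ] final axes [-0.0003 -0.002   0.004 ] turn [ 0.006 -0.001 -0.   ]
```

View pics/d3.png

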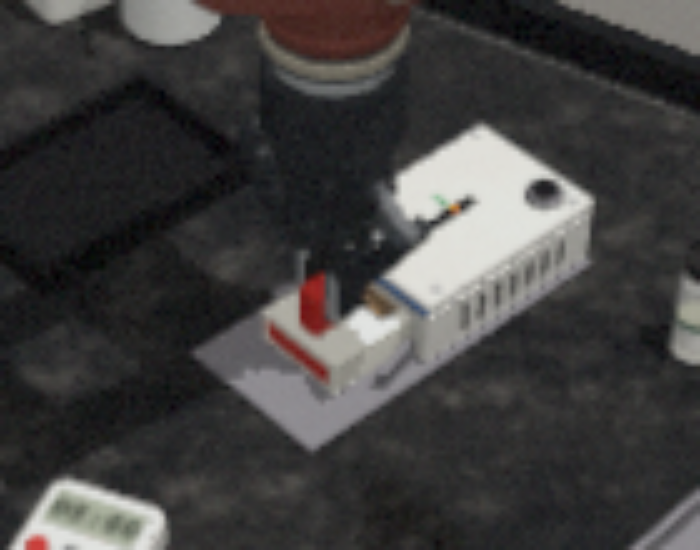

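```bash
python3 -m inch '0 .004 0 0 0 0 1;0 .003 0 0 0 0 1;0 0 0 0 0 0 1;0 0 0 0 0 0 1'; python3 -c "
from h import *
go([*bay(-.034),.04],BY)"
```

```text
time: 3.97
tool_pos: [0.5428, -0.0461, 0.04]
tool_rot: [0.001, 0.793, 0.61, 0.001]
contact_force: [-3.6, 0.7, 5.9]
gripper_width: 0.173
t 3.97 pos [ 0.5428 -0.0461  0.04  ] grip 0.173 F [-3.6  0.7  5.9]
shift start axes [-0.0003 -0.0083 -0.    ] final axes [-0.0003 -0.0083 -0.    ] turn [ 0.0038 -0.0008  0.0001]
```

```bash
python3 -m inch '0 .003 0 0 0 0 1;0 .001 0 0 0 0 1;0 0 0 0 0 0 1'; python3 -c "
from h import *
go([*bay(-.034),.04],BY)
cv2.imwrite('pics/scene4.png',grab_frame('scene'))
cv2.imwrite('pics/d4.png',cv2.resize(cv2.imread('pics/scene4.png')[150:260,200:340],(700,550)))"
```

```text
time: 4.22
tool_pos: [0.5448, -0.0467, 0.04]
tool_rot: [-0.001, 0.793, 0.61, -0.0]
contact_force: [-11.9, 1.8, 13.3]
gripper_width: 0.17
t 4.22 pos [ 0.5448 -0.0467  0.04  ] grip 0.17 F [-11.9   1.8  13.3]
shift start axes [-0.0003 -0.0105 -0.    ] final axes [-0.0003 -0.0105 -0.    ] turn [-0.0015 -0.0006  0.0003]
```

View pics/d4.png

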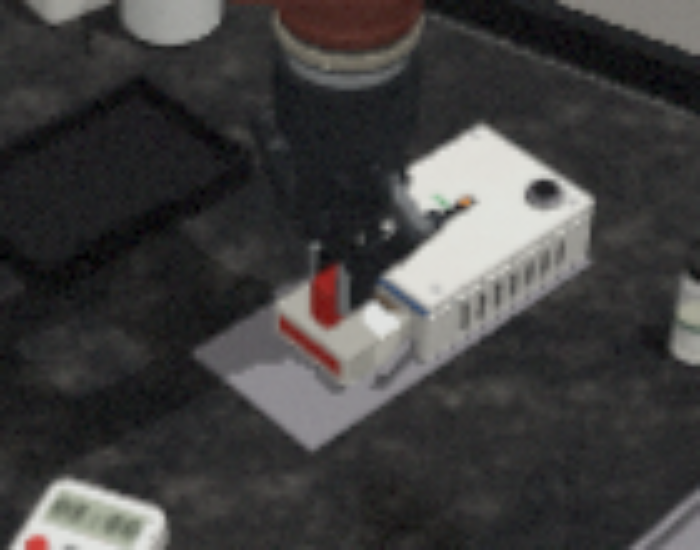

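```bash
python3 -m inch '0 -.004 0 0 0 0 1;0 -.005 0 0 0 0 1;0 -.005 0 0 0 0 1;0 -.005 0 0 0 0 1;0 -.005 0 0 0 0 1;0 -.005 0 0 0 0 1;0 -.005 0 0 0 0 1;0 -.005 0 0 0 0 1;0 0 0 0 0 0 1;0 0 0 0 0 0 1'; python3 -c "
from h import *
go([*bay(-.034),.04],BY)
cv2.imwrite('pics/scene5.png',grab_frame('scene'))
cv2.imwrite('pics/d5.png',cv2.resize(cv2.imread('pics/scene5.png')[150:260,200:340],(700,550)))"
```

```text
time: 5.1
tool_pos: [0.5088, -0.0371, 0.04]
tool_rot: [0.002, 0.793, 0.609, 0.002]
contact_force: [-3.1, 0.7, 8.8]
gripper_width: 0.175
t 5.1 pos [ 0.5088 -0.0371  0.04  ] grip 0.175 F [-3.1  0.7  8.8]
shift start axes [-0.0003  0.0269  0.0001] final axes [-0.0003  0.0269 -0.    ] turn [ 0.0047 -0.0009 -0.    ]
```

View pics/d5.png

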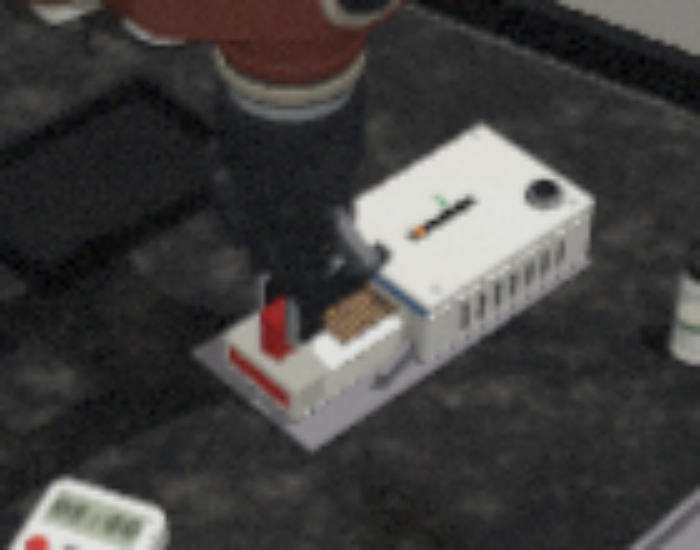

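```bash
python3 -m inch '0 -.005 0 0 0 0 1;0 -.009 0 0 0 0 1;0 -.012 0 0 0 0 1;0 -.012 0 0 0 0 1;0 -.012 0 0 0 0 1;0 -.009 0 0 0 0 1;0 0 -.012 0 0 0 1;0 0 -.02 0 0 0 1;0 0 -.025 0 0 0 1;0 0 -.02 0 0 0 1'; python3 -c "
from h import *
a=np.radians(-12); go([.481-.040*np.cos(a),-.310-.040*np.sin(a),.14],-12)
cv2.imwrite('pics/scene6.png',grab_frame('scene'))
cv2.imwrite('pics/d6.png',cv2.resize(cv2.imread('pics/scene6.png')[130:260,180:340],(800,650))[:600])"
```

```text
time: 5.98
tool_pos: [0.4498, -0.0215, 0.1151]
tool_rot: [0.001, 0.793, 0.609, 0.001]
contact_force: [0.8, -0.9, -1.2]
gripper_width: 0.173
t 5.98 pos [ 0.4498 -0.0215  0.1151] grip 0.173 F [ 0.8 -0.9 -1.2]
shift start axes [-0.2728  0.0645 -0.025 ] final axes [-0.2757  0.0505 -0.0249] turn [ 0.0021 -0.0009 -0.0508]
```

View pics/d6.png

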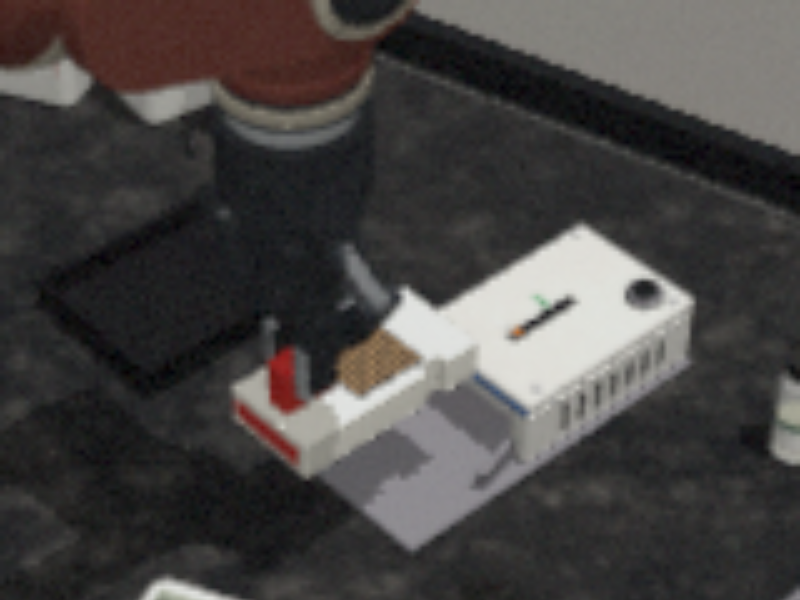

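```bash
python3 -m inch '0 0 -.025 0 0 -.05 1;-.0153 .0029 0 0 0 0 1;-.0306 .0058 0 0 0 0 1;-.0306 .0058 0 0 0 0 1;-.0306 .0058 0 0 0 0 1;-.0306 .0058 0 0 0 0 1;-.0306 .0058 0 0 0 0 1;-.0306 .0058 0 0 0 0 1;-.0306 .0058 0 0 0 0 1;-.0306 .0058 0 0 0 0 1'; python3 -m inch '-.0153 .003 0 0 0 0 1;0 0 .01 0 0 0 1;0 0 .02 0 0 0 1;0 0 0 0 0 0 1'; python3 -c "
from h import *
a=np.radians(-12); go([.481-.038*np.cos(a),-.310-.038*np.sin(a),.039],-12)
for n in('scene','top'):cv2.imwrite('pics/%s7.png'%n,grab_frame(n))
A=cv2.imread('pics/scene7.png')[170:320,260:420];B=cv2.imread('pics/top7.png')[150:290,310:450]
cv2.imwrite('pics/d7.png',np.hstack([cv2.resize(A,(420,400)),cv2.resize(B,(380,400))]))"
```

```text
time: 6.87
tool_pos: [0.4439, -0.287, 0.1382]
tool_rot: [-0.0, 0.777, 0.629, 0.002]
contact_force: [0.8, -0.9, -1.1]
gripper_width: 0.172
time: 7.2
tool_pos: [0.4425, -0.2989, 0.1051]
tool_rot: [-0.003, 0.777, 0.629, 0.001]
contact_force: [-0.8, 0.9, -3.4]
gripper_width: 0.169
t 7.2 pos [ 0.4425 -0.2989  0.1051] grip 0.169 F [-0.8  0.9 -3.4]
shift start axes [-0.0032  0.0022  0.0661] final axes [-0.0028  0.002   0.0661] turn [-0.0034 -0.0064 -0.0009]
```

View pics/d7.png

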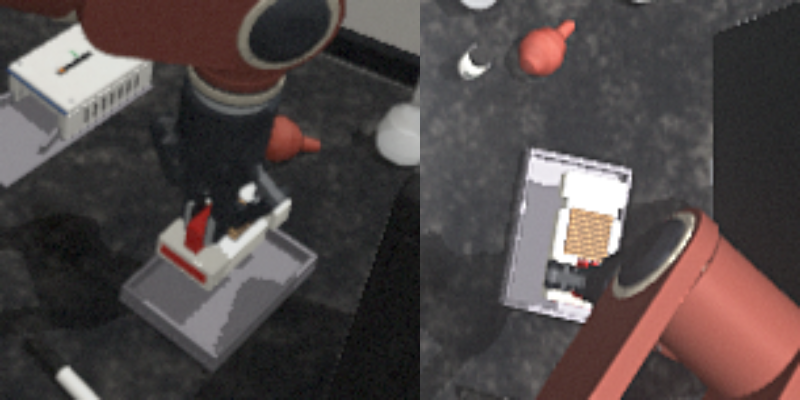

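```bash
python3 -m inch '-.0015 .001 .015 -.003 -.006 0 1;-.0013 .001 .015 0 0 0 1;0 0 .012 0 0 0 1;0 0 0 0 0 0 1;0 0 0 0 0 0 1'; python3 -c "
from h import *
a=np.radians(-12); go([.481-.038*np.cos(a),-.310-.038*np.sin(a),.039],-12)
for n in('scene','top'):cv2.imwrite('pics/%s8.png'%n,grab_frame(n))
A=cv2.imread('pics/scene8.png')[170:320,260:420];B=cv2.imread('pics/top8.png')[150:290,310:450]
cv2.imwrite('pics/d8.png',np.hstack([cv2.resize(A,(420,400)),cv2.resize(B,(380,400))]))"
```

```text
time: 7.72
tool_pos: [0.4468, -0.3047, 0.0685]
tool_rot: [0.004, 0.777, 0.629, 0.0]
contact_force: [-0.0, 0.2, -1.8]
gripper_width: 0.172
t 7.72 pos [ 0.4468 -0.3047  0.0685] grip 0.172 F [-0.   0.2 -1.8]
shift start axes [ 0.0021 -0.0037  0.0295] final axes [ 0.0019 -0.0035  0.0295] turn [ 0.0069  0.0044 -0.0002]
```

View pics/d8.png

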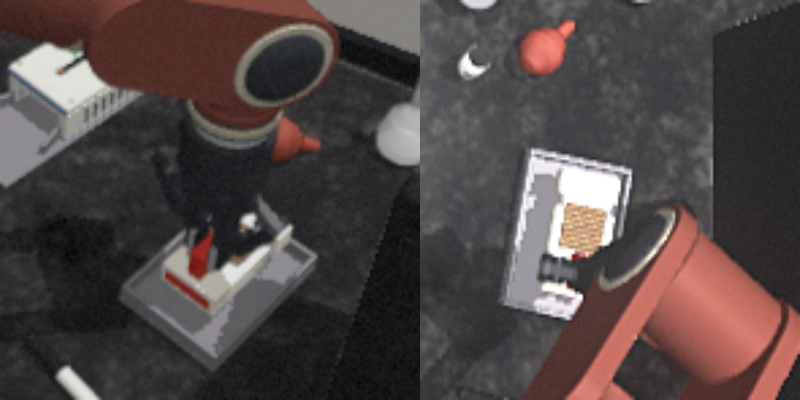

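```bash
python3 -m inch '.001 -.002 .01 .003 .002 0 1;.001 -.001 .01 0 0 0 1;0 0 .005 0 0 0 1;0 0 0 0 0 0 1;0 0 0 0 0 0 1'; python3 -c "
from h import *
a=np.radians(-12); go([.481-.038*np.cos(a),-.310-.038*np.sin(a),.039],-12)"
```

```text
time: 8.23
tool_pos: [0.4442, -0.3027, 0.043]
tool_rot: [0.002, 0.777, 0.629, 0.0]
contact_force: [0.7, 0.3, -1.6]
gripper_width: 0.171
t 8.23 pos [ 0.4442 -0.3027  0.043 ] grip 0.171 F [ 0.7  0.3 -1.6]
shift start axes [ 0.0005 -0.0005  0.004 ] final axes [ 0.0005 -0.0005  0.004 ] turn [ 0.0038  0.0024 -0.0008]
```

```bash
python3 -m inch '0 0 .002 .002 .001 0 1;0 0 .002 0 0 0 1;0 0 0 0 0 0 1;0 0 0 0 0 0 1'; python3 -c "
from h import *
a=np.radians(-12); go([.481-.038*np.cos(a),-.310-.038*np.sin(a),.039],-12)
cv2.imwrite('pics/scene9.png',grab_frame('scene'))
cv2.imwrite('pics/d9.png',cv2.resize(cv2.imread('pics/scene9.png')[200:320,280:420],(700,600)))"
```

```text
time: 8.57
tool_pos: [0.4448, -0.3032, 0.04]
tool_rot: [0.002, 0.777, 0.629, 0.0]
contact_force: [-0.6, 0.2, -2.0]
gripper_width: 0.173
t 8.57 pos [ 0.4448 -0.3032  0.04  ] grip 0.173 F [-0.6  0.2 -2. ]
shift start axes [ 0.0009 -0.0012  0.001 ] final axes [ 0.0009 -0.0012  0.001 ] turn [ 0.0033  0.0023 -0.0008]
```

View pics/d9.png

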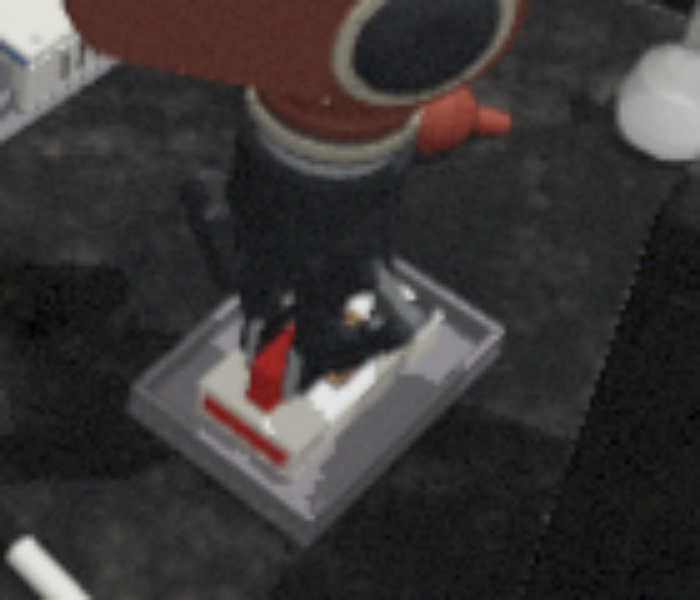

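```bash
python3 -m inch '0 0 .0015 .002 .001 0 1;0 0 .001 0 0 0 1;0 0 0 0 0 0 1;0 0 0 0 0 0 1'; python3 -c "
from h import *
go([.45,-.3,.039],-12)"
```

```text
time: 8.95
tool_pos: [0.4457, -0.3039, 0.039]
tool_rot: [0.002, 0.777, 0.629, 0.0]
contact_force: [-2.4, 0.6, 5.5]
gripper_width: 0.173
t 8.95 pos [ 0.4457 -0.3039  0.039 ] grip 0.173 F [-2.4  0.6  5.5]
shift start axes [ 0.0047  0.0034 -0.    ] final axes [ 0.0047  0.0034 -0.    ] turn [ 0.0033  0.0022 -0.0008]
```

On the floor of the tray. Release, then rise.

```bash
python3 -m inch '0 0 0 0 0 0 0.5;0 0 0 0 0 0 0;0 0 0 0 0 0 0;0 0 0 0 0 0 0;0 0 0 0 0 0 0;0 0 -.01 0 0 0 0;0 0 -.03 0 0 0 0;0 0 -.04 0 0 0 0;0 0 -.04 0 0 0 0;0 0 -.02 0 0 0 0'; python3 -m inch '.02 0 -.01 0 0 0 0;.04 0 0 0 0 0 0;.04 0 0 0 0 0 0;.04 0 0 0 0 0 0;.04 0 0 0 0 0 0;.04 0 0 0 0 0 0;.02 0 0 0 0 0 0'; python3 -c "
from h import *
a=np.radians(11.2); go([.4374-.003*np.cos(a),.2875-.003*np.sin(a),.12],11.2)
for n in('scene','top'):cv2.imwrite('pics/%s10.png'%n,grab_frame(n))
A=cv2.imread('pics/scene10.png')[170:320,260:420];B=cv2.imread('pics/top10.png')[150:290,310:450]
cv2.imwrite('pics/d10.png',np.hstack([cv2.resize(A,(420,400)),cv2.resize(B,(380,400))]))"
```

```text
time: 9.78
tool_pos: [0.4464, -0.3044, 0.184]
tool_rot: [0.005, 0.777, 0.629, 0.001]
contact_force: [1.3, -1.2, 0.5]
gripper_width: 0.995
time: 10.37
tool_pos: [0.4949, -0.0647, 0.1881]
tool_rot: [0.001, 0.777, 0.63, 0.001]
contact_force: [-0.5, -0.2, 0.1]
gripper_width: 1.002
t 10.37 pos [ 0.4949 -0.0647  0.1881] grip 1.002 F [-0.5 -0.2  0.1]
shift start axes [ 0.3316 -0.1318  0.0678] final axes [0.3566 0.0089 0.0681] turn [ 2.200e-03  4.000e-04 -4.029e-01]
```

View pics/d10.png

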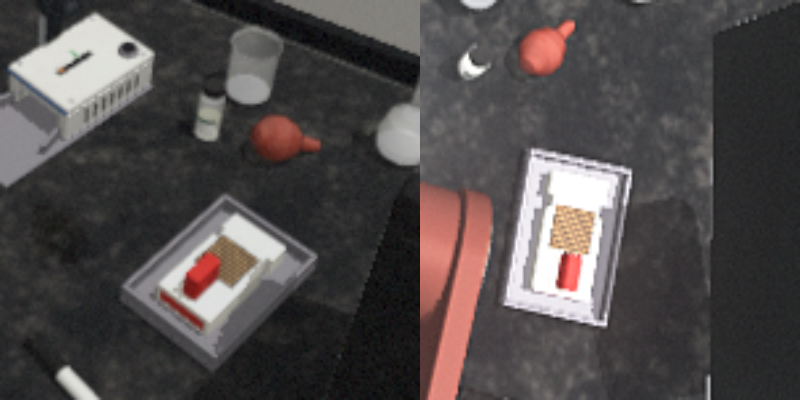

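```bash
python3 -m inch '0 0 0 0 0 -.1 0;0 0 0 0 0 -.1 0;0 0 0 0 0 -.1 0;0 0 0 0 0 -.103 0;.018 0 0 0 0 0 0;.036 .001 0 0 0 0 0;.036 .001 0 0 0 0 0;.036 .001 0 0 0 0 0;.036 .001 0 0 0 0 0;.036 .001 0 0 0 0 0'; python3 -m inch '.036 .001 .01 0 0 0 0;.036 .001 .015 0 0 0 0;.036 .001 .015 0 0 0 0;.03 .001 .015 0 0 0 0;.02 0 .013 0 0 0 0;0 0 0 0 0 0 0;0 0 0 0 0 0 0'; python3 -c "
from h import *
a=np.radians(11.2); go([.4374-.002*np.cos(a),.2875-.002*np.sin(a),.034],11.2)"
```

```text
time: 11.3
tool_pos: [0.4615, 0.1276, 0.1876]
tool_rot: [0.001, 0.636, 0.771, -0.0]
contact_force: [1.7, -0.7, -0.4]
gripper_width: 0.997
time: 11.88
tool_pos: [0.4351, 0.2824, 0.1181]
tool_rot: [0.001, 0.635, 0.772, -0.001]
contact_force: [1.0, -0.1, 0.4]
gripper_width: 1.003
t 11.88 pos [0.4351 0.2824 0.1181] grip 1.003 F [ 1.  -0.1  0.4]
shift start axes [0.0048 0.0013 0.084 ] final axes [0.0045 0.0013 0.0841] turn [-0.001   0.0029 -0.0014]
```

```bash
python3 -m inch '.0045 .001 .015 0 .002 -.001 0;0 0 .02 0 0 0 0;0 0 .02 0 0 0 0;0 0 0 0 0 0 0;0 0 0 0 0 0 0'; python3 -c "
from h import *
a=np.radians(11.2); go([.4374-.002*np.cos(a),.2875-.002*np.sin(a),.034],11.2)
for n in('scene','top'):cv2.imwrite('pics/%s11.png'%n,grab_frame(n))
A=cv2.imread('pics/scene11.png')[140:240,100:220]
cv2.imwrite('pics/d11.png',cv2.resize(A,(720,600)))"
```

```text
time: 12.3
tool_pos: [0.4359, 0.2859, 0.0637]
tool_rot: [0.0, 0.636, 0.772, -0.0]
contact_force: [-0.5, -0.9, -0.2]
gripper_width: 1.001
t 12.3 pos [0.4359 0.2859 0.0637] grip 1.001 F [-0.5 -0.9 -0.2]
shift start axes [ 0.0013 -0.0002  0.0297] final axes [ 0.0013 -0.0002  0.0297] turn [-0.0004  0.0004 -0.0036]
```

View pics/d11.png

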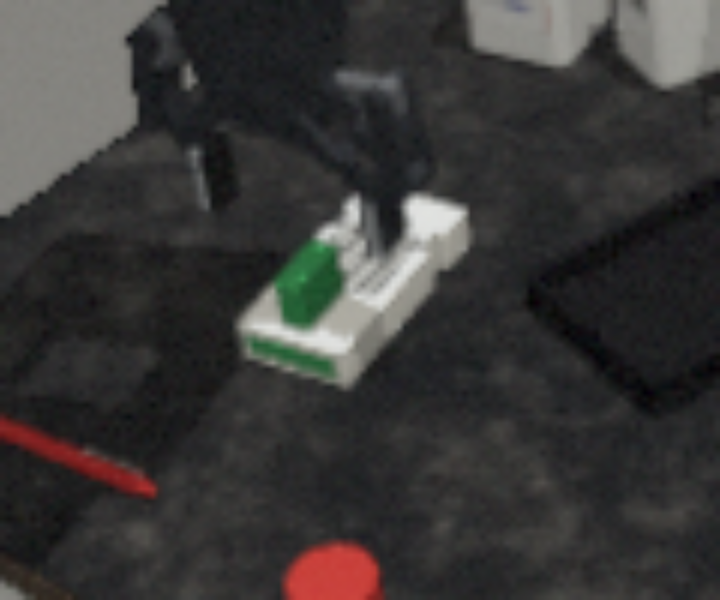

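```bash
python3 -m inch '.0013 0 .01 0 0 -.003 0;0 0 .012 0 0 0 0;0 0 .007 0 0 0 0;0 0 0 0 0 0 0;0 0 0 0 0 0 1;0 0 0 0 0 0 1;0 0 0 0 0 0 1;0 0 0 0 0 0 1;0 0 0 0 0 0 1;0 0 0 0 0 0 1'; python3 -m inch '0 0 0 0 0 0 1;0 0 0 0 0 0 1';python3 -c "
from h import *
a=np.radians(11.2); go([.4374-.002*np.cos(a),.2875-.002*np.sin(a),.034],11.2)
for n in('scene',):cv2.imwrite('pics/%s12.png'%n,grab_frame(n))
A=cv2.imread('pics/scene12.png')[140:240,100:220]
cv2.imwrite('pics/d12.png',cv2.resize(A,(720,600)))"
```

```text
time: 13.23
tool_pos: [0.4358, 0.2889, 0.0353]
tool_rot: [0.0, 0.634, 0.773, 0.001]
contact_force: [2.4, 1.7, -0.7]
gripper_width: 0.169
time: 13.4
tool_pos: [0.4357, 0.2889, 0.0351]
tool_rot: [0.0, 0.634, 0.773, 0.001]
contact_force: [-0.2, -0.1, 2.7]
gripper_width: 0.166
t 13.4 pos [0.4357 0.2889 0.0351] grip 0.166 F [-0.2 -0.1  2.7]
shift start axes [-0.0017 -0.0007  0.0011] final axes [-0.0017 -0.0007  0.0011] turn [ 0.0017 -0.0006  0.0013]
```

View pics/d12.png

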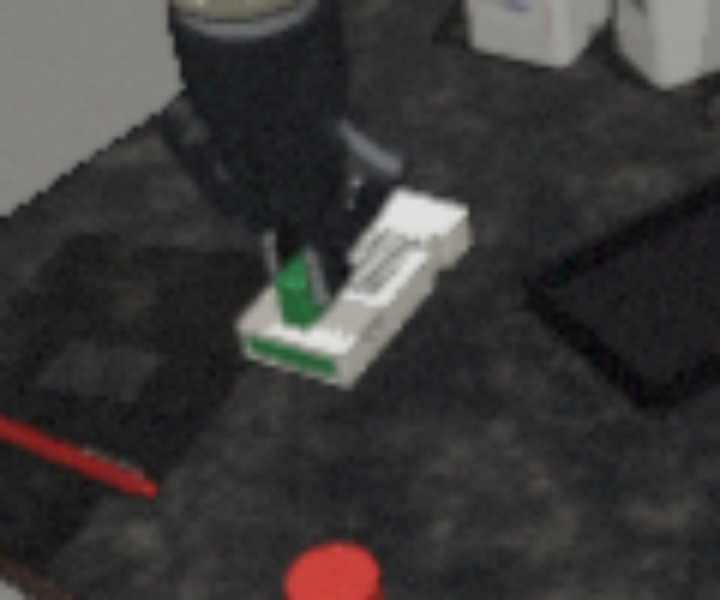

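```bash
python3 -m inch '0 0 -.015 0 0 0 1;0 0 -.03 0 0 0 1;0 0 -.03 0 0 0 1;0 0 -.03 0 0 0 1;0 0 -.01 0 0 .1 1;0 0 0 0 0 .12 1;0 0 0 0 0 .12 1;0 0 0 0 0 .115 1;0 0 0 0 0 0 1'; python3 -c "
from h import *
go([*bay(-.142),.12],BY)
cv2.imwrite('pics/scene13.png',grab_frame('scene'))"
```

```text
time: 14.2
tool_pos: [0.4345, 0.2883, 0.1486]
tool_rot: [-0.0, 0.793, 0.609, -0.001]
contact_force: [-0.0, 0.2, -1.9]
gripper_width: 0.173
t 14.2 pos [0.4345 0.2883 0.1486] grip 0.173 F [-0.   0.2 -1.9]
shift start axes [-0.2957  0.0743  0.0287] final axes [-0.2957  0.0743  0.0286] turn [-0.001   0.0005  0.    ]
```

View pics/scene13.png

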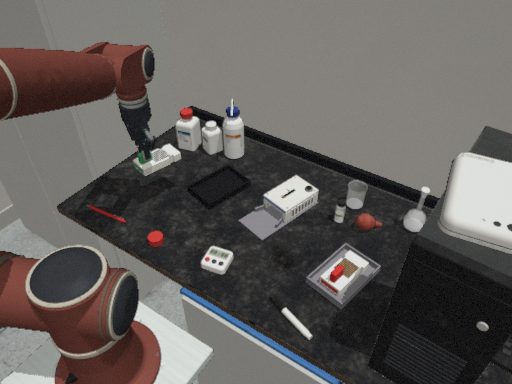

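```bash
python3 -m inch '-.016 .004 0 0 0 0 1;-.032 .008 0 0 0 0 1;-.032 .008 0 0 0 0 1;-.032 .008 0 0 0 0 1;-.032 .008 0 0 0 0 1;-.032 .008 0 0 0 0 1;-.032 .008 0 0 0 0 1;-.032 .008 0 0 0 0 1;-.032 .008 .01 0 0 0 1;-.0157 .0083 .01 0 0 0 1'; python3 -m inch '-.008 0 .01 0 0 0 1;0 0 .02 0 0 0 1;0 0 .015 0 0 0 1;0 0 .01 0 0 0 1;0 0 0 0 0 0 1;0 0 0 0 0 0 1'; python3 -c "
from h import *
go([*bay(-.142),.043],BY)
for n in('scene','top'):cv2.imwrite('pics/%s14.png'%n,grab_frame(n))
A=cv2.imread('pics/scene14.png')[160:260,200:330]
cv2.imwrite('pics/d14.png',cv2.resize(A,(780,600)))"
```

```text
time: 15.08
tool_pos: [0.4353, -0.0118, 0.1295]
tool_rot: [0.001, 0.792, 0.611, 0.0]
contact_force: [0.2, 0.4, -1.6]
gripper_width: 0.17
time: 15.58
tool_pos: [0.4329, -0.0161, 0.0738]
tool_rot: [-0.001, 0.792, 0.611, -0.0]
contact_force: [0.6, -0.1, -1.2]
gripper_width: 0.175
t 15.58 pos [ 0.4329 -0.0161  0.0738] grip 0.175 F [ 0.6 -0.1 -1.2]
shift start axes [-0.0011 -0.0024  0.0308] final axes [-0.0011 -0.0025  0.0308] turn [-0.0014 -0.0006  0.0035]
```

View pics/d14.png

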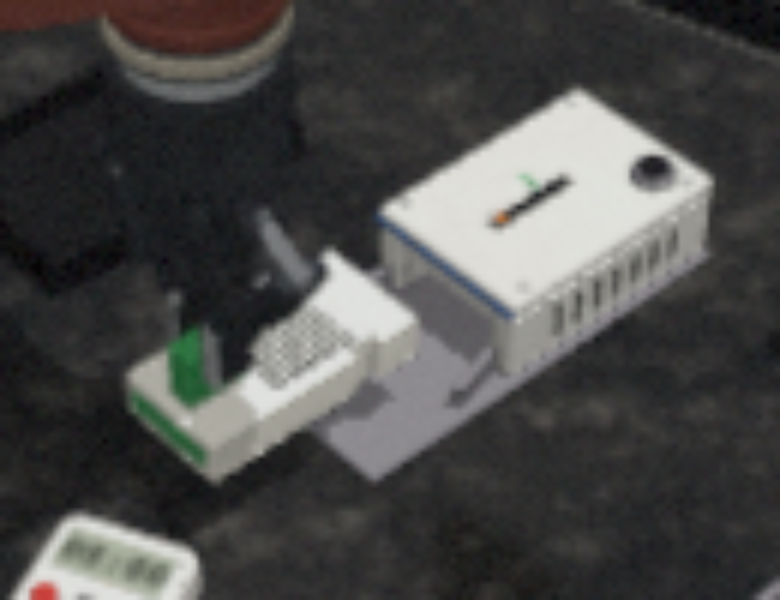

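```bash
python3 -m inch '-.001 -.0025 .01 -.001 0 .0035 1;0 0 .012 0 0 0 1;0 0 .008 0 0 0 1;0 0 0 0 0 0 1;0 0 0 0 0 0 1'; python3 -c "
from h import *
go([*bay(-.142),.043],BY)
A=grab_frame('scene')[160:260,200:330]
cv2.imwrite('pics/d15.png',cv2.resize(A,(780,600)))
A=grab_frame('top')[150:270,210:340]
cv2.imwrite('pics/d15b.png',cv2.resize(A,(650,600)))"
```

```text
time: 16.1
tool_pos: [0.4305, -0.0169, 0.044]
tool_rot: [-0.0, 0.793, 0.609, 0.0]
contact_force: [-0.2, 0.6, -1.6]
gripper_width: 0.171
t 16.1 pos [ 0.4305 -0.0169  0.044 ] grip 0.171 F [-0.2  0.6 -1.6]
shift start axes [ 0.0003 -0.0003  0.001 ] final axes [ 0.0003 -0.0003  0.001 ] turn [ 0.0003 -0.0006 -0.0015]
```

View pics/d15.png

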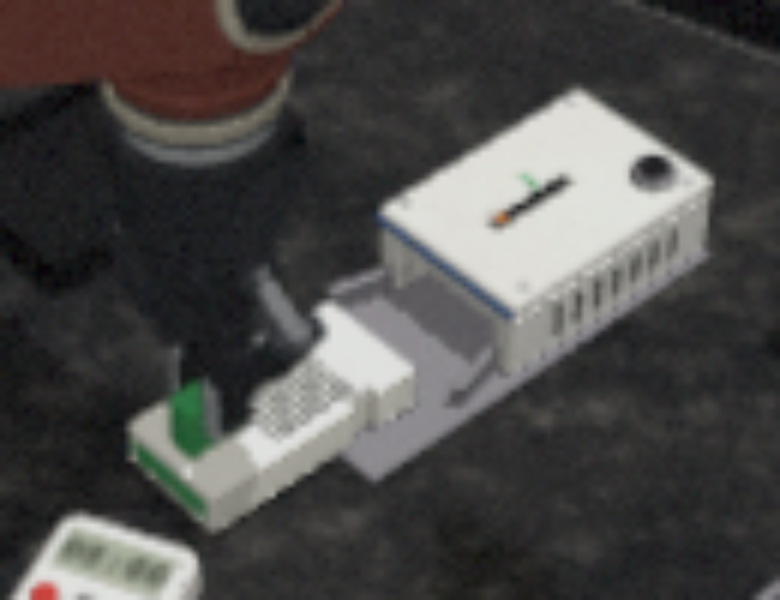

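View pics/d15b.png

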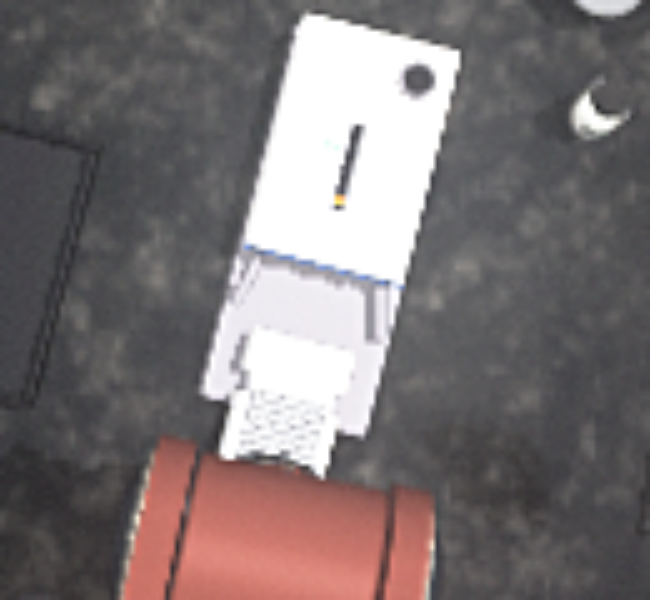

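```bash
python3 -m inch '0 0 .0025 0 0 0 1;0 .006 0 0 0 0 1;0 .01 0 0 0 0 1;0 .01 0 0 0 0 1;0 .008 0 0 0 0 1;0 .006 0 0 0 0 1;0 0 0 0 0 0 1;0 0 0 0 0 0 1'; python3 -c "
from h import *
go([*bay(-.031),.041],BY)
A=grab_frame('scene')[160:260,200:330]
cv2.imwrite('pics/d16.png',cv2.resize(A,(780,600)))"
```

```text
time: 16.87
tool_pos: [0.4697, -0.0274, 0.0419]
tool_rot: [0.0, 0.793, 0.609, 0.001]
contact_force: [0.2, -0.3, -1.1]
gripper_width: 0.169
t 16.87 pos [ 0.4697 -0.0274  0.0419] grip 0.169 F [ 0.2 -0.3 -1.1]
shift start axes [0.0006 0.0701 0.001 ] final axes [0.0004 0.0701 0.0009] turn [ 0.0009 -0.0006 -0.0017]
```

View pics/d16.png

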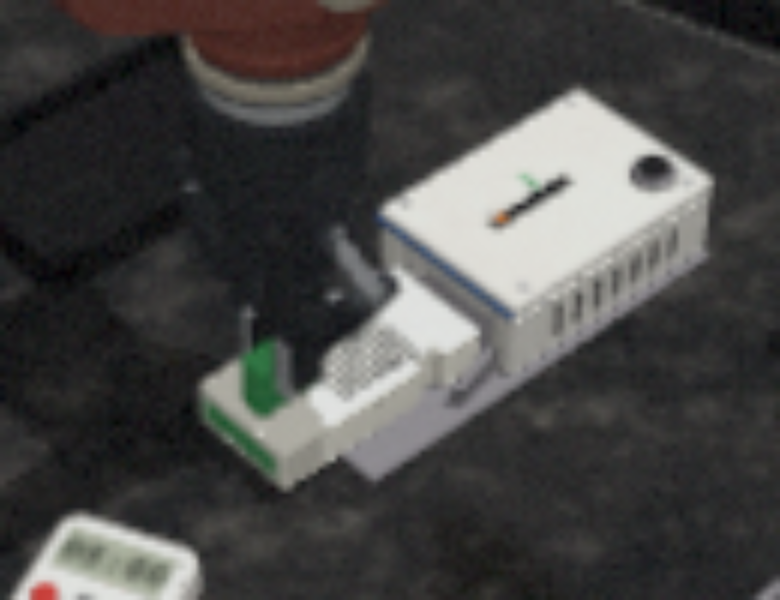

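```bash
python3 -m inch '.0004 .003 .0007 0 0 -.001 1;0 .005 0 0 0 0 1;0 .005 0 0 0 0 1;0 .005 0 0 0 0 1;0 .005 0 0 0 0 1;0 .005 0 0 0 0 1;0 .004 0 0 0 0 1;0 0 0 0 0 0 1'; python3 -c "
from h import *
go([*bay(-.031),.041],BY)
A=grab_frame('scene')[160:260,200:330]
cv2.imwrite('pics/d17.png',cv2.resize(A,(780,600)))"
```

```text
time: 17.58
tool_pos: [0.5015, -0.0355, 0.0415]
tool_rot: [0.001, 0.793, 0.609, 0.001]
contact_force: [0.3, -0.4, -1.1]
gripper_width: 0.172
t 17.58 pos [ 0.5015 -0.0355  0.0415] grip 0.172 F [ 0.3 -0.4 -1.1]
shift start axes [0.0001 0.0373 0.0006] final axes [0.0001 0.0373 0.0005] turn [ 0.0021 -0.0006 -0.0008]
```

View pics/d17.png

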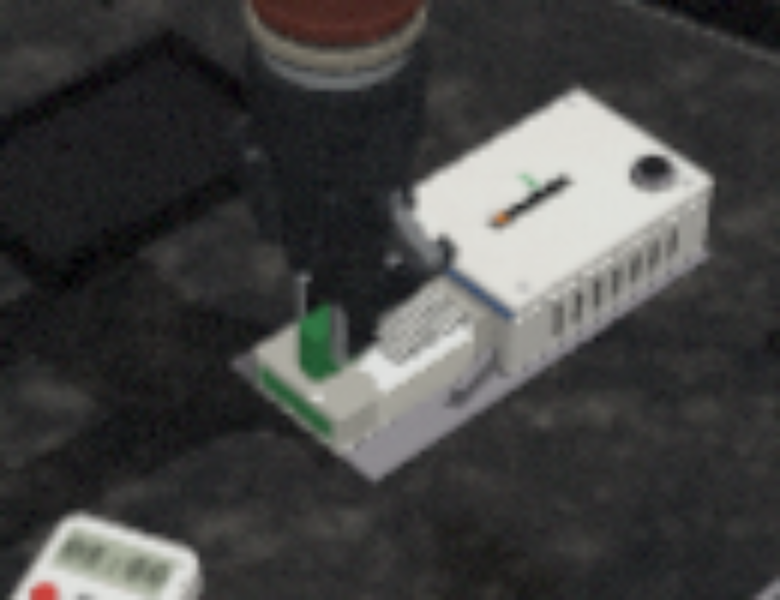

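```bash
python3 -m inch '0 .003 .0005 0 0 -.001 1;0 .005 0 0 0 0 1;0 .005 0 0 0 0 1;0 .005 0 0 0 0 1;0 .005 0 0 0 0 1;0 .005 0 0 0 0 1;0 .003 0 0 0 0 1;0 0 0 0 0 0 1'; python3 -c "
from h import *
go([*bay(-.031),.041],BY)"
```

```text
time: 18.3
tool_pos: [0.5297, -0.043, 0.0411]
tool_rot: [-0.001, 0.793, 0.61, -0.001]
contact_force: [-7.3, 2.0, 6.3]
gripper_width: 0.173
t 18.3 pos [ 0.5297 -0.043   0.0411] grip 0.173 F [-7.3  2.   6.3]
shift start axes [0.     0.0081 0.0001] final axes [0.0001 0.0081 0.0001] turn [-0.0027 -0.0003  0.0008]
```

```bash
python3 -m inch '0 .004 0 0 0 0 1;0 .004 0 0 0 0 1;0 .004 0 0 0 0 1;0 0 0 0 0 0 1;0 0 0 0 0 0 1'; python3 -c "
from h import *
go([*bay(-.031),.041],BY)"; python3 -m inch '0 .003 0 0 0 0 1;0 .001 0 0 0 0 1;0 0 0 0 0 0 1'; python3 -c "
from h import *
go([*bay(-.031),.041],BY)
A=grab_frame('scene')[160:260,200:330]
cv2.imwrite('pics/d18.png',cv2.resize(A,(780,600)))"
```

```text
time: 18.72
tool_pos: [0.5421, -0.0463, 0.0411]
tool_rot: [0.0, 0.793, 0.61, 0.0]
contact_force: [-3.8, 1.0, 4.6]
gripper_width: 0.175
t 18.72 pos [ 0.5421 -0.0463  0.0411] grip 0.175 F [-3.8  1.   4.6]
shift start axes [ 0.     -0.0047  0.0001] final axes [ 0.     -0.0047  0.0001] turn [ 0.0003 -0.0004  0.0007]
time: 18.97
tool_pos: [0.5457, -0.0472, 0.0411]
tool_rot: [-0.0, 0.793, 0.61, 0.0]
contact_force: [-5.4, 0.7, 5.4]
gripper_width: 0.17
t 18.97 pos [ 0.5457 -0.0472  0.0411] grip 0.17 F [-5.4  0.7  5.4]
shift start axes [ 0.     -0.0084  0.0001] final axes [ 0.     -0.0084  0.0001] turn [-0.0002 -0.0005  0.0006]
```

View pics/d18.png

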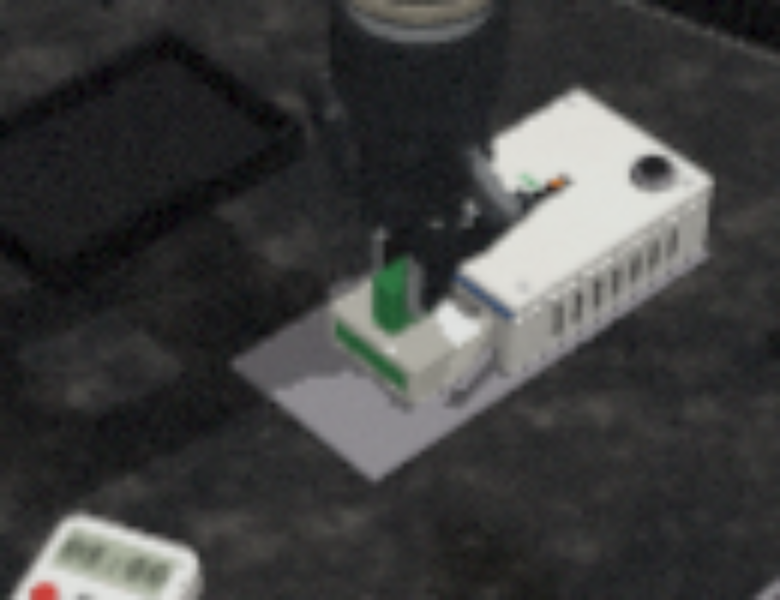

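```bash
python3 -m inch '0 .002 0 0 0 0 1;0 0 0 0 0 0 1;0 0 0 0 0 0 1'; python3 -c "
from h import *
go([*bay(-.031),.041],BY)"
```

```text
time: 19.27
tool_pos: [0.5465, -0.0475, 0.0411]
tool_rot: [-0.001, 0.793, 0.61, -0.001]
contact_force: [-10.3, 2.3, 10.2]
gripper_width: 0.171
t 19.27 pos [ 0.5465 -0.0475  0.0411] grip 0.171 F [-10.3   2.3  10.2]
shift start axes [ 0.0001 -0.0093  0.0002] final axes [ 0.     -0.0093  0.0001] turn [-0.0033 -0.0002  0.0007]
```

```bash
python3 -m inch '0 -.003 0 0 0 0 1;0 -.003 0 0 0 0 1;0 -.003 0 0 0 0 1;0 -.001 0 0 0 0 1;0 0 0 0 0 0 1;0 0 0 0 0 0 1'; python3 -c "
from h import *
go([*bay(-.031),.041],BY)"
```

```text
time: 19.77
tool_pos: [0.5384, -0.0452, 0.0412]
tool_rot: [0.0, 0.793, 0.61, 0.001]
contact_force: [-2.6, 0.8, 4.0]
gripper_width: 0.173
t 19.77 pos [ 0.5384 -0.0452  0.0412] grip 0.173 F [-2.6  0.8  4. ]
shift start axes [-0.     -0.0009  0.0002] final axes [-0.     -0.0009  0.0002] turn [ 0.0017 -0.0007  0.0003]
```

```bash
python3 -m inch '0 -.0005 0 0 0 0 1;0 0 0 0 0 0 0.5;0 0 0 0 0 0 0;0 0 0 0 0 0 0;0 0 0 0 0 0 0;0 0 0 0 0 0 0;0 0 -.015 0 0 0 0;0 0 -.03 0 0 0 0;0 0 -.04 0 0 0 0;0 0 -.03 0 0 0 0'; python3 -m inch '0 -.02 -.02 0 0 0 0;.02 -.03 0 0 0 0 0;.035 -.02 0 0 0 0 0;.035 0 0 0 0 0 0;.035 0 0 0 0 0 0;.035 0 0 0 0 0 0;.035 0 0 0 0 0 0;.02 0 0 0 0 0 0;0 0 0 0 0 0 0;0 0 0 0 0 0 0'; python3 -c "
from h import *
go([*bay(-.031),.041],BY)
A=grab_frame('scene');B=grab_frame('top');cv2.imwrite('pics/scene19.png',A);cv2.imwrite('pics/top19.png',B)
cv2.imwrite('pics/d19.png',np.hstack([cv2.resize(A[160:260,220:340],(400,500)),cv2.resize(B[140:240,225:305],(400,500))]))"
```

```text
time: 20.6
tool_pos: [0.5379, -0.0452, 0.158]
tool_rot: [0.001, 0.793, 0.61, 0.001]
contact_force: [1.3, -0.1, 0.8]
gripper_width: 1.0
time: 21.43
tool_pos: [0.525, 0.1814, 0.1756]
tool_rot: [0.0, 0.792, 0.61, 0.0]
contact_force: [-0.3, -0.0, 0.3]
gripper_width: 1.002
t 21.43 pos [0.525  0.1814 0.1756] grip 1.002 F [-0.3 -0.   0.3]
shift start axes [-0.2157  0.0697  0.1347] final axes [-0.2156  0.0703  0.1346] turn [0.001  0.     0.0024]
```

View pics/d19.png

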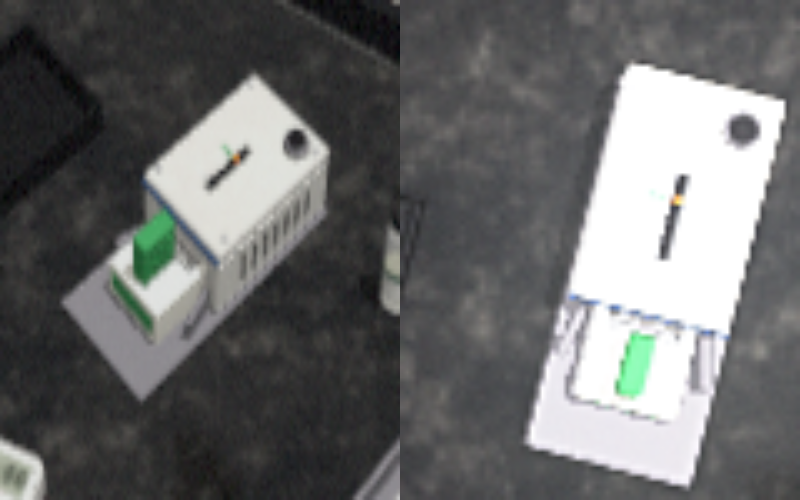

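View pics/scene19.png

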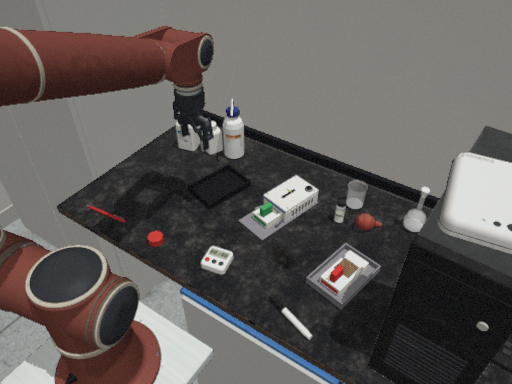

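```bash
python3 - <<'E'
from h import *
t=cv2.imread('pics/top19.png'); hsv=cv2.cvtColor(t,cv2.COLOR_BGR2HSV)
for nm,lo,hi,b,z in(('green',(45,80,150),(80,255,255),(255,190,35,40),.060),('red',(0,80,150),(10,255,255),(345,200,40,60),.059)):
    x,y,w,h=b; q=cv2.inRange(hsv,lo,hi)[y:y+h,x:x+w]; m=cv2.moments(q,True); u=(m['m10']/m['m00']+x,m['m01']/m['m00']+y); p=ray('top',*u,z)
    a=np.radians(BY if nm=='green' else -12); o=BM if nm=='green' else np.array([.481,-.310]); d=p[:2]-o
    print(nm,u,'rib centre in frame +36mm x:',d@[np.cos(a),np.sin(a)]+.036, d@[-np.sin(a),np.cos(a)])
job_done()
E
```

```text
green (271.578125, 212.484375) rib centre in frame +36mm x: 0.0057757782237234274 0.0013262131514171554
red (364.97402597402595, 245.03896103896105) rib centre in frame +36mm x: 0.001628671292251506 0.002691596492804941
the job is handed in; nothing more can be done
```

The cartridge swap is done and handed in at about 21.5 s of the 58 s allowed; `job_done()` gives no verdict.

- **Spent cartridge:** I gripped the red rib and pushed the cartridge to the end stop at about 12 N. I let it spring out, drew it clear and laid it in the grey tray.
- **Fresh cartridge:** I gripped the green rib, slid the cartridge into the bay and pushed it to the stop at about 10 N. I let it back to the catch and released it.

Last checks, from the final pictures:
- **Catch:** The orange pointer is beside the green mark, at the same pixel as at the start.
- **Fresh cartridge position:** It measures at bay x = 5.8 mm and y = 1.3 mm, against a limit of 1.5 to 11 mm in x and ±4 mm in y.
- **Spent cartridge position:** It lies flat in the tray, 2 to 3 mm off centre.
- **Surroundings:** The beaker, vial and wash bottle look unmoved by eye, though I did not measure them. The gripper is clear of everything and reads no load.

No check failed or disagreed beyond the 2 mm calibration error.

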